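# Load brush handles into the ferrule curing clamp

## Task

Get the brush handles ready for glue curing: swing the dust cover of the curing bed fully aside, then lay every handle from the foam slab into a groove of its own, seated down in both rails, centred lengthwise across them, with the metal ferrule on the far side under the clamp bar. When all of them lie at rest, press the clamp lever down until it snaps over and stays down; leave the cover aside and the other things on the bench where they are.

Things in the scene. Friction and masses are not known exactly. Their poses are not given: they have to be found in the camera images.
- bed: Fixed bed, origin mid-bed on the bench; x away from robot, y left, z up. 12 mm base plate, x -68..155, y -155..160 mm. Two notched rails along y, 12 mm thick, at x -35 and 35, tops 49 mm high, gap between open down to the plate. 90-degree V notches at y -88, -44, 0, 44, 88 mm: opposite ones form a groove along x. A seated handle's axis is 45 mm high, its origin at x 0. One handle a groove, any order.
- cover (a joint): Dust cover: steel strip 40 x 262 x 4 mm, underside 54 mm above the bench, over the near rail, turning level on one upright pin near its left (+y) end. 0 = over the rail (pointing to bed -y); grows as it swings towards the robot (clockwise from above); 1.57 = pointing to bed -x; stop at 1.6. Clear of the grooves from about 1.1. Stays where left; about 1 N at the knob moves it.
- cover_pin (a point): Axis of the cover's pin, on the cover's top face (bed x -35, y 140, z 58 mm).
- cover_knob (a point): Point in the cover's round upright black knob (16 mm across, from 58 to 88 mm above the bench), 120 mm from the pin; the point is 78 mm above the bench.
- clamp (a joint): Sprung over-centre clamp on the bed's far side. 0 = up (start), 1.2 = fully down; swings towards the robot and down. Springs back up if let go before 0.7; past that it snaps down and stays. Its bar, 12 mm wide, across all grooves: up at bed x 105, z 125; down at x 60, underside 54 mm above the bench, 2 mm over the ferrules of seated handles; a handle not seated blocks it.
- clamp_grip (a point): Centre of the black ball (24 mm across) on the clamp's hand lever, 130 mm from the shaft, at bed y -170 mm. Up: bed x 65, z 173 mm; down: bed x 2, z 41 mm. To be pressed down from above, about 7 N at first, then less. If need be the clamp can be opened again by gripping the ball and lifting it.
- clamp_pivot (a point): Middle of the clamp's level shaft, bed x 130, y 0, z 60 mm; the shaft runs along bed y.
- slab: Fixed cream foam slab 200 x 320 x 20 mm, origin at the centre of its underside. The handles start on it roughly along its x, in five lanes 60 mm apart in y. Ridges between lanes and outside them (10 mm wide, 12 mm high) at x -75..-45 and 45..75 mm only; the middle is flat.
- H1: Bare brush handle (no hair yet), may be absent: round rod 150 mm long, 14 mm across, about 25 g. Origin: on its axis, midway along. Its x axis points to the ferrule end. Metal ferrule from x = +20 to +75 mm; grey lacquered wood for the rest, tapering to 8 mm over the last 20 mm of the tail. Some lie with the ferrule towards the robot, some away.
- H1_ferrule (a point): Centre of the ferrule end of H1 (75 mm from its origin).
- H2: Bare brush handle (no hair yet), may be absent: round rod 150 mm long, 14 mm across, about 25 g. Origin: on its axis, midway along. Its x axis points to the ferrule end. Metal ferrule from x = +20 to +75 mm; grey lacquered wood for the rest, tapering to 8 mm over the last 20 mm of the tail. Some lie with the ferrule towards the robot, some away.
- H2_ferrule (a point): Centre of the ferrule end of H2 (75 mm from its origin).
- H3: Bare brush handle (no hair yet), may be absent: round rod 150 mm long, 14 mm across, about 25 g. Origin: on its axis, midway along. Its x axis points to the ferrule end. Metal ferrule from x = +20 to +75 mm; grey lacquered wood for the rest, tapering to 8 mm over the last 20 mm of the tail. Some lie with the ferrule towards the robot, some away.
- H3_ferrule (a point): Centre of the ferrule end of H3 (75 mm from its origin).
- H4: Bare brush handle (no hair yet), may be absent: round rod 150 mm long, 14 mm across, about 25 g. Origin: on its axis, midway along. Its x axis points to the ferrule end. Metal ferrule from x = +20 to +75 mm; grey lacquered wood for the rest, tapering to 8 mm over the last 20 mm of the tail. Some lie with the ferrule towards the robot, some away.
- H4_ferrule (a point): Centre of the ferrule end of H4 (75 mm from its origin).
- H5: Bare brush handle (no hair yet), may be absent: round rod 150 mm long, 14 mm across, about 25 g. Origin: on its axis, midway along. Its x axis points to the ferrule end. Metal ferrule from x = +20 to +75 mm; grey lacquered wood for the rest, tapering to 8 mm over the last 20 mm of the tail. Some lie with the ferrule towards the robot, some away.
- H5_ferrule (a point): Centre of the ferrule end of H5 (75 mm from its origin).
- glue: Bystander, to be left alone: white glue bottle, 52 mm across, 115 mm tall. Origin: in the middle of the underside.
- tape: Bystander, to be left alone: roll of tape core lying flat, 90 mm across, 24 mm high. Origin: in the middle of the underside.
- carton: Bystander, to be left alone: small cardboard carton 70 x 120 x 50 mm. Origin: in the middle of the underside.
- pot: Bystander, to be left alone: grey plastic pot, 72 mm across, 70 mm tall. Origin: in the middle of the underside.
Mind the look-alikes: they are no part of the job. Leave any blue look-alike of the H3 alone.

How it is judged:
On the way, in this order (a step that is already met when the one before it is completed fails the run):
1. the dust cover is swung aside, clear of the grooves (joint above 1.1 rad) (value of joint cover above 1.1 rad), for 0.2 s.
2. with the cover aside and the clamp still up, every handle lies seated in the grooves, ferrule to the far side, let go and at rest (z of H1 in the frame of bed between 0.042 and 0.048 m and x of H1 in the frame of bed between -0.015 and 0.015 m and x of each of H1_ferrule, H2_ferrule, H3_ferrule, H4_ferrule, H5_ferrule in the frame of bed above 0.05 m and angle between the x axis of each of H1, H2, H3, H4, H5 and the x axis of bed, either way round below 0.08 rad and angle between H1's own x axis and vertical between 1.51 and 1.63 rad and linear speed of each of H1, H2, H3, H4, H5 below 0.03 m/s and contact force between the fingers and H1 below 0.1 N and z of H2 in the frame of bed between 0.042 and 0.048 m and x of H2 in the frame of bed between -0.015 and 0.015 m and angle between H2's own x axis and vertical between 1.51 and 1.63 rad and contact force between the fingers and H2 below 0.1 N and z of H3 in the frame of bed between 0.042 and 0.048 m and x of H3 in the frame of bed between -0.015 and 0.015 m and angle between H3's own x axis and vertical between 1.51 and 1.63 rad and contact force between the fingers and H3 below 0.1 N and z of H4 in the frame of bed between 0.042 and 0.048 m and x of H4 in the frame of bed between -0.015 and 0.015 m and angle between H4's own x axis and vertical between 1.51 and 1.63 rad and contact force between the fingers and H4 below 0.1 N and z of H5 in the frame of bed between 0.042 and 0.048 m and x of H5 in the frame of bed between -0.015 and 0.015 m and angle between H5's own x axis and vertical between 1.51 and 1.63 rad and contact force between the fingers and H5 below 0.1 N and value of joint cover above 1.1 rad and value of joint clamp below 0.5 rad), for 0.3 s.
3. the clamp is pressed down and held by its over-centre spring (joint above 1.1 rad) (value of joint clamp above 1.1 rad), for 0.3 s.
At the end, for the whole second after the job is handed in: Cover above 1.1 rad, clamp above 1.1 rad; every handle rests released in both rails: axis 42-48 mm above the bench, level within 0.06 rad, along the grooves within 0.08 rad, middle within 15 mm of midway between the rails, ferrule to the far side (z of H1 in the frame of bed between 0.042 and 0.048 m and x of H1 in the frame of bed between -0.015 and 0.015 m and x of each of H1_ferrule, H2_ferrule, H3_ferrule, H4_ferrule, H5_ferrule in the frame of bed above 0.05 m and angle between the x axis of each of H1, H2, H3, H4, H5 and the x axis of bed, either way round below 0.08 rad and angle between H1's own x axis and vertical between 1.51 and 1.63 rad and linear speed of each of H1, H2, H3, H4, H5 below 0.03 m/s and contact force between the fingers and H1 below 0.1 N and z of H2 in the frame of bed between 0.042 and 0.048 m and x of H2 in the frame of bed between -0.015 and 0.015 m and angle between H2's own x axis and vertical between 1.51 and 1.63 rad and contact force between the fingers and H2 below 0.1 N and z of H3 in the frame of bed between 0.042 and 0.048 m and x of H3 in the frame of bed between -0.015 and 0.015 m and angle between H3's own x axis and vertical between 1.51 and 1.63 rad and contact force between the fingers and H3 below 0.1 N and z of H4 in the frame of bed between 0.042 and 0.048 m and x of H4 in the frame of bed between -0.015 and 0.015 m and angle between H4's own x axis and vertical between 1.51 and 1.63 rad and contact force between the fingers and H4 below 0.1 N and z of H5 in the frame of bed between 0.042 and 0.048 m and x of H5 in the frame of bed between -0.015 and 0.015 m and angle between H5's own x axis and vertical between 1.51 and 1.63 rad and contact force between the fingers and H5 below 0.1 N and value of joint each of cover, clamp above 1.1 rad); the robot touches nothing.
It fails at once if a bystander (glue bottle, tape, carton or pot) is moved more than 50 mm (distance of any of glue, tape, carton, pot from where it was at the start of the episode above 0.05 m).
Of H1, H2, H3, H4, H5 only 4 to 5 are there at a start; the rules pass over those that are not, and their reading is None.
At some moment in a run one of H1, H2, H3, H4, H5 may be knocked a few centimetres aside while the robot is not near it.
Once in a run the grip may slacken for a moment while it holds something.
It also fails if it takes over 210 s, if anything falls off the work surface, if the arm or the gripper's body presses on something with over 40 N, if the wrist force passes 120 N, or if a joint passes its speed limit or range.

## Robot

A 6-joint arm with a two-finger parallel gripper is mounted at the origin on the work surface. World frame = base frame: x ahead of the robot, y to its left, z up, the work surface at z = 0. Lengths are in m, angles in rad, forces in N, time in s.
With the tool pointing down it reaches from about 0.35 to 0.775 m from the base axis. Payload 7.3 kg.
Tool frame: the origin (TCP) lies between the finger pads; the fingertips stand 8 mm ahead of it and the grasp point (between the pads) lies 11 mm behind it (robot.nose_length is the distance from the TCP to the fingertips, in m); z points along the fingers, y is the line along which they close (so a half turn about z gives the same grasp; the last joint's range is limited). The gripper opens to 92 mm and grips with 3 to 60 N. Pads are 19 mm wide; open, the fingers measure 130 mm over their backs; the gripper's body (75 mm by 190 mm) begins 47 mm behind the grasp point.
Start: joints at [-1.357, 0.342, 1.524, -0, 1.275, -0.146], TCP at [0.185, -0.491, 0.235] pointing down, gripper open.
Joint ranges: [-2.53, 2.53], [-0.77, 2.02], [0.04, 2.7], [-1, 4.14], [0.28, 2.66], [-3.11, 3.11]. Speed limits (rad/s): [2.57, 2.57, 3.14, 3.14, 3.14, 3.14].

## Interface

Orientations are given as [roll, pitch, yaw] about the fixed x, y, z axes, in that order (R = Rz(yaw) Ry(pitch) Rx(roll)).
In Python, from cell import robot gives the robot as it stands. The module is installed in compiled form; this text tells all that it offers.
- The arm moves only by the shell command python3 -m jog 'ROWS' [FORCE]. ROWS is JSON, a list that holds one entry, the list of rows, each a list of 5 numbers: the gripper's target within -1 to 1 (fully open at 1, half-way at 0, shut at -1), then the shift along the tool's x, y, z in m, then the turn about the tool's z in rad. A call has 1 to 5 rows; each row is the pose to reach, as a shift and turn from the pose commanded when the call began, along the tool's axes at that moment; what a row does not reach only later rows make up. A row lasts 1/12 s, in which the tool goes at most 41.7 mm and 7.16 degrees, less where a joint would pass 70% of its speed; a pose out of reach is approached as far as the arm can. A call with a gripper value outside its range is refused whole. The fingers move at their own pace and stop on an object; FORCE is the grip in N (left out, the last holds). Time passes only in rows, so rows that repeat a pose let the fingers close. It gives the time, the measured TCP pose, the force, the opening and the grip force at its end, in the units of the state.
- robot.observe(): the state, without advancing time (a new reading comes with each control period).
- robot.read_camera(name): name is "scene" or "top"; returns the picture (384x512x3 uint8, red, green, blue); there is no depth.
- robot.camera_model(name): a dict with "camera_matrix" (3x3 intrinsics, pixels), "position" and "attitude" of the camera in the world. Camera axes: x right, y down, z forward; pixel columns grow to the right and rows downward; lengths in m; the calibration is good to about 2 mm. A picture is of the moment at which its call begins. camera_model takes no time and is no camera call.
- robot.hand_in(): hands the job in; it is judged then, once.
The state is a dict: "time": time; "qpos": joint angles; "qvel": joint speeds; "joint_efforts": joint torques, N m; "tool_pos": TCP position; "tool_rot": TCP orientation; "contact_force": force on the tool from outside, world axes, zero at the start; "torque": the same for the moment, N m; "opening": finger opening in m; "grip_force": force on a finger pad.
Only numpy, scipy, OpenCV 4.12 (cv2) and the standard library are available. Lean on these libraries where they do the work, as an engineer would, in place of code of your own. Each camera call takes 0.05 s, during which the arm holds its last target. There are 200 camera calls.

## Working session

There is one attempt and no reset: what is moved stays moved. The work goes in short steps, Python scripts to look and compute and a shell command to move; the robot and the scene stay as the last step left them, time stands still between calls to the robot, and variables do not carry over. Pictures are saved under pics/ and viewed, at most 14 in all, crops included, and the job is handed in when it is done.

```bash
mkdir -p pics; cat > h.py <<'E'
import numpy as np, cv2
from scipy.spatial.transform import Rotation as R
from cell import robot
def cam(n):
    m=robot.camera_model(n); K=np.array(m["camera_matrix"]); a=np.array(m["attitude"],float)
    Rm=a if a.shape==(3,3) else R.from_euler('xyz',a).as_matrix()
    return K,Rm,np.array(m["position"])
def ray(n,px,z):
    K,Rm,p=cam(n); px=np.atleast_2d(px).astype(float)
    d=np.c_[px,np.ones(len(px))]@np.linalg.inv(K).T@Rm.T
    return p+d*((z-p[2])/d[:,2])[:,None]
def proj(n,P):
    K,Rm,p=cam(n); c=(np.atleast_2d(P)-p)@Rm; q=c@K.T; return q[:,:2]/q[:,2:]
def shot(n,f):
    im=robot.read_camera(n)[:,:,::-1].copy(); cv2.imwrite(f'pics/{f}.png',im); return im
E
python3 - <<'E'
from h import *
for n in("top","scene"):
    print(robot.camera_model(n)); shot(n,n+'0')
print(robot.observe())
E
```

```text
{'camera_matrix': array([[460.78491396,   0.        , 257.53692653],
       [  0.        , 460.78491396, 187.0545262 ],
       [  0.        ,   0.        ,   1.        ]]), 'position': array([0.33034155, 0.02947511, 1.39117403]), 'attitude': array([-2.94560031,  0.01345423, -1.5678322 ])}
{'camera_matrix': array([[450.68306036,   0.        , 257.5538992 ],
       [  0.        , 450.68306036, 195.3844846 ],
       [  0.        ,   0.        ,   1.        ]]), 'position': array([1.25259289, 0.85309429, 1.15304775]), 'attitude': array([-2.3306531 ,  0.00843755,  2.42680382])}
{'time': 0.1, 'qpos': array([-1.35698962e+00,  3.42656758e-01,  1.52489844e+00,  1.23405592e-05,
        1.27544156e+00, -1.45989382e-01]), 'qvel': array([ 0.00144013, -0.00068612, -0.00471532, -0.0012872 , -0.00120971,
       -0.00023413]), 'joint_efforts': array([ 3.02228618e-03, -4.32000983e+01, -2.44695228e+01,  7.19848112e-02,
        5.25731407e-02, -3.76874834e-05]), 'tool_pos': array([ 0.18479736, -0.4910227 ,  0.23412059]), 'tool_rot': array([-3.14020521e+00, -2.15931835e-04,  3.59792338e-01]), 'contact_force': array([-0.12425424, -0.36233629, -0.46869687]), 'torque': array([-0.01027395, -0.01768797, -0.01525085]), 'grip_force': 0.0, 'opening': 0.09233046989864115}
```

View pics/top0.png

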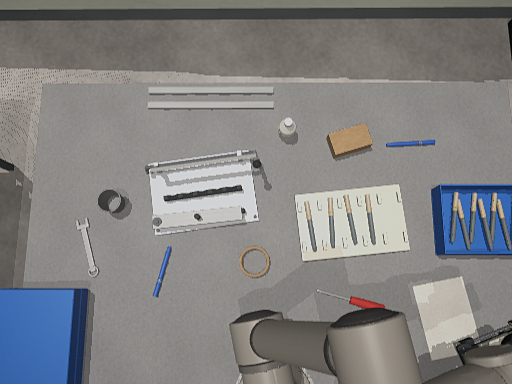

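View pics/scene0.png

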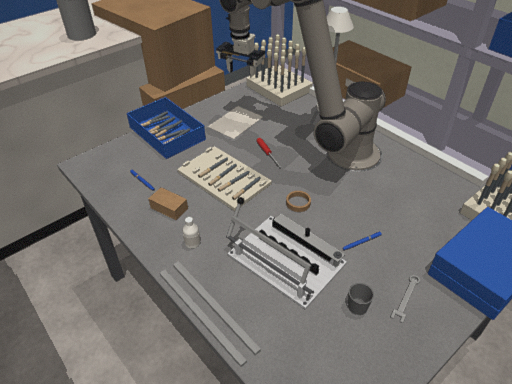

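The top view shows the bed around (203,193), the slab with four handles at columns 310–370, the glue at (288,127), tape at (254,261), carton at (350,140) and pot at (113,200). I'll zoom in on the bed and slab.

```bash
python3 - <<'E'
from h import *
im=cv2.imread('pics/top0.png')
a=cv2.resize(im[140:240,140:265],None,fx=4.5,fy=4.5,interpolation=cv2.INTER_CUBIC)[:, :560]
a=cv2.resize(im[145:240,140:270],(520,380),interpolation=cv2.INTER_CUBIC)
b=cv2.resize(im[180:265,290:415],(500,340),interpolation=cv2.INTER_CUBIC)
s=cv2.imread('pics/scene0.png'); c=cv2.resize(s[185:305,220:350],(280,260),interpolation=cv2.INTER_CUBIC); d=cv2.resize(s[140:210,170:275],(390,260),interpolation=cv2.INTER_CUBIC)
o=np.zeros((600,800,3),np.uint8); o[:340,:400]=cv2.resize(a,(400,292))[:0].sum() if 0 else 0
o[:292,:400]=cv2.resize(a,(400,292)); o[:272,400:]=cv2.resize(b,(400,272)); o[300:560,:280]=c; o[300:560,400:790]=d
cv2.imwrite('pics/zoom0.png',o)
E
```

```text
(no output)
```

View pics/zoom0.png

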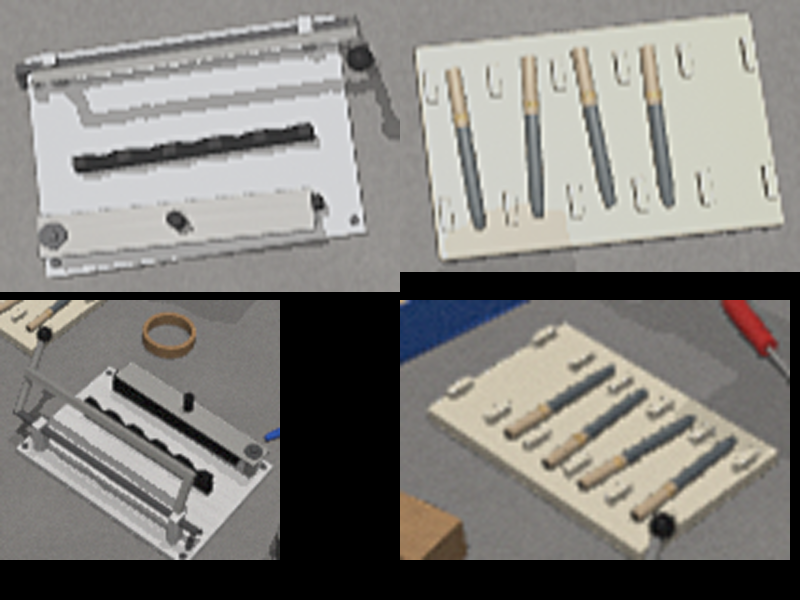

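The zoom shows four handles, all with the copper ferrule on the far side (ferrule is about 37% of the length, the grey tail tapers towards the robot). The cover pin is at about (157,221), the knob at (197,216) and the ball at (257,163) in the top picture. Next I fit the bed and the handles.

```bash
cat > meas.py <<'E'
from h import *
from scipy.optimize import least_squares
def blob(m,x0,y0,x1,y1):
    mm=np.zeros_like(m); mm[y0:y1,x0:x1]=m[y0:y1,x0:x1]
    n,l,s,c=cv2.connectedComponentsWithStats(mm); k=1+np.argmax(s[1:,4]); return c[k],s[k,4]
def handles(im, z, box=(290,180,415,265),n='top'):
    x0,y0,x1,y1=box; hsv=cv2.cvtColor(im,cv2.COLOR_BGR2HSV); H,S,V=[hsv[:,:,i].astype(int) for i in range(3)]
    out=[]
    tan=((H>8)&(H<22)&(S>70)&(V>110)).astype(np.uint8)
    tan[:y0]=0;tan[y1:]=0;tan[:,:x0]=0;tan[:,x1:]=0
    return tan,hsv
E
python3 - <<'E'
from meas import *
t=cv2.imread('pics/top0.png'); s=cv2.imread('pics/scene0.png')
dk=lambda im,v:(im.max(2)<v).astype(np.uint8)
print('knob top',blob(dk(t,60),190,208,204,224),'ball',blob(dk(t,60),250,157,262,170))
print('scene knob',blob(dk(s,60),300,222,312,240),'ball',blob(dk(s,60),234,195,246,208))
tan,hsv=handles(t,0)
n,l,st,c=cv2.connectedComponentsWithStats(tan)
for i in range(1,n):
    if st[i,4]>15: print('tan',st[i],c[i])
for p in [(310,210),(313,235),(320,215),(333,240),(352,235),(350,257),(330,255)]: print(p,hsv[p[1],p[0]],end=' ')
# bed white
w=((hsv[:,:,1]<25)&(hsv[:,:,2]>190)).astype(np.uint8); w[:145]=0;w[240:]=0;w[:,:140]=0;w[:,270:]=0
ys,xs=np.nonzero(w);print(cv2.boxPoints(cv2.minAreaRect(np.c_[xs,ys].astype(np.float32))))
def res(q,full=False):
    x,y,th=q;c_,s_=np.cos(th),np.sin(th);r=[]
    for n,px,b in OBS:
        P=np.array([x+c_*b[0]-s_*b[1],y+s_*b[0]+c_*b[1],b[2]]); r+=list(proj(n,P)[0]-px)
    return np.array(r)
OBS=[('top',(157.2,221.4),(-.035,.14,.058)),('top',blob(dk(t,60),190,208,204,224)[0],(-.035,.02,.076)),
 ('top',blob(dk(t,60),250,157,262,170)[0],(.065,-.17,.173)),
 ('top',(155.3,234.4),(-.068,.16,.012)),('top',(259.3,221.4),(-.068,-.155,.012)),
 ('scene',blob(dk(s,60),300,222,312,240)[0],(-.035,.02,.076)),('scene',blob(dk(s,60),234,195,246,208)[0],(.065,-.17,.173))]
f=least_squares(res,[.45,.2,.1]);print(f.x);print(f.fun.reshape(-1,2).round(2))
np.save('bed.npy',f.x)
E
```

```text
knob top (array([198.33333333, 217.66666667]), np.int32(6)) ball (array([256.51111111, 163.53333333]), np.int32(45))
scene knob (array([307.25806452, 231.64516129]), np.int32(31)) ball (array([240.48484848, 200.60606061]), np.int32(33))
(310, 210) [ 20  31 125] (313, 235) [ 99  16 111] (320, 215) [ 34   9 210] (333, 240) [103  15 123] (352, 235) [98 21 99] (350, 257) [ 10   7 115] (330, 255) [ 21  26 209] [[143.67097 163.76987]
 [247.84587 148.39981]
 [258.37982 219.79645]
 [154.20491 235.1665 ]]
[0.54594478 0.20687772 0.14600386]
[[ 0.03  0.64]
 [-1.16 -2.36]
 [ 0.52  0.89]
 [-0.11  1.29]
 [-0.13 -0.79]
 [-0.52 -0.17]
 [ 0.15 -0.99]]
```

```bash
cat >> meas.py <<'E'
def slabH(im,box=(290,180,415,265),z=.027):
    x0,y0,x1,y1=box; hsv=cv2.cvtColor(im,cv2.COLOR_BGR2HSV).astype(int)
    S,V=hsv[:,:,1],hsv[:,:,2]; m=np.zeros(V.shape,np.uint8); H=hsv[:,:,0]
    tan=(S>55)&(V>100)&(H<25); grey=(V<150)&(H>80)&(H<125)
    m[y0:y1,x0:x1]=(tan|grey)[y0:y1,x0:x1]; m=cv2.morphologyEx(m,cv2.MORPH_CLOSE,np.ones((3,3)))
    n,l,st,c=cv2.connectedComponentsWithStats(m); out=[]
    for i in range(1,n):
        if not 100<st[i,4]<500 : continue
        ys,xs=np.nonzero(l==i); P=ray('top',np.c_[xs,ys],z)[:,:2]
        mu=P.mean(0); d=np.linalg.svd(P-mu)[2][0]; u=(P-mu)@d
        T=ray('top',np.argwhere((l==i)&tan)[:,::-1],z)[:,:2]
        lo,hi=u.min(),u.max(); ctr=mu+d*(lo+hi)/2
        if len(T) and (T.mean(0)-ctr)@d<0: d=-d
        out.append((ctr,np.arctan2(d[1],d[0]),hi-lo,st[i,4],len(T)))
    return out
E
python3 - <<'E'
from meas import *
t=cv2.imread('pics/top0.png')
for o in slabH(t): print(o[0].round(4),o[1].round(3),o[2].round(4),o[3],o[4])
x,y,th=np.load('bed.npy');Rb=np.array([[np.cos(th),-np.sin(th)],[np.sin(th),np.cos(th)]])
np.set_printoptions(precision=4,suppress=True)
for n,b in dict(pin=(-.035,.14),knob=(-.035,.02),ball=(.065,-.17),balldown=(.002,-.17)).items(): print(n,Rb@b+(x,y))
for gy in(88,44,0,-44,-88): print(gy,Rb@(0,gy/1000)+(x,y))
a=1.57; print('knob aside',Rb@(-.035-.12*np.sin(a),.14-.12*np.cos(a))+(x,y))
print('base px',proj('top',(0,0,0)))
E
```

```text
[ 0.5047 -0.227 ] 0.167 0.1449 194 52
[ 0.5055 -0.2856] 0.095 0.1445 199 51
[ 0.4948 -0.17  ] 0.034 0.1463 201 55
[ 0.4843 -0.1078] 0.152 0.1451 196 49
pin [0.4909 0.3403]
knob [0.5084 0.2216]
ball [0.635  0.0481]
balldown [0.5727 0.039 ]
88 [0.5331 0.2939]
44 [0.5395 0.2504]
0 [0.5459 0.2069]
-44 [0.5523 0.1633]
-88 [0.5587 0.1198]
knob aside [0.3722 0.3227]
base px [[274.2744 397.9735]]
```

```bash
cat > to.py <<'E'
import sys; from h import *
# usage: to.py [b] x y z yaw ... : successive tool shifts (b = bed-frame coordinates, yaw relative to the bed)
a=sys.argv[1:]; s=robot.observe(); p=np.array(s['tool_pos']); r=s['tool_rot']
X,Y,T=np.load('bed.npy'); bed=a[0]=='b'; a=np.array(a[bed:],float).reshape(-1,4)
M=R.from_euler('xyz',r).as_matrix()
print('t',round(s['time'],1),'p',np.round(p,4),'rot',np.round(r,3),'open',round(s['opening'],4),'grip',round(s['grip_force'],1),'F',np.round(s['contact_force'],1),'q',np.round(s['qpos'],2))
for q in a:
    x,y,z,w=q
    if bed: x,y,w=X+np.cos(T)*x-np.sin(T)*y,Y+np.sin(T)*x+np.cos(T)*y,w+T
    M2=R.from_euler('xyz',[np.pi,0,r[2]]).as_matrix()
    print('shift',np.round(M2.T@(np.array([x,y,z])-p),4),'turn',round(r[2]-w,3)); p=np.array([x,y,z]); r=[r[0],r[1],w]
E
python3 to.py 0.46 -0.15 0.2 0.146 0.508 0.2216 0.13 0.146
```

```text
t 0.1 p [ 0.1848 -0.491   0.2341] rot [-3.14 -0.    0.36] open 0.0923 grip 0.0 F [-0.1 -0.4 -0.5] q [-1.36  0.34  1.52  0.    1.28 -0.15]
shift [ 0.3776 -0.2223  0.0341] turn 0.214
shift [ 0.1016 -0.3607  0.07  ] turn 0.0
```

```bash
python3 -m jog '[[[0.1,0.0375,-0.022,0.003,0.02],[0.1,0.075,-0.044,0.007,0.04],[0.1,0.113,-0.066,0.01,0.06],[0.1,0.15,-0.088,0.013,0.085],[0.1,0.188,-0.11,0.017,0.107]]]'
python3 to.py 0.46 -0.15 0.2 0.146 0.508 0.2216 0.13 0.146
```

```text
time: 0.52
tool_pos: [0.3163, -0.3283, 0.2183]
tool_rot: [-3.141, 0.0, 0.251]
contact_force: [1.2, 0.1, -0.4]
opening: 0.0628
grip_force: 0.0
t 0.5 p [ 0.3163 -0.3283  0.2183] rot [-3.141  0.     0.251] open 0.0628 grip 0.0 F [ 1.2  0.1 -0.4] q [-0.97  0.23  1.73  0.    1.18  0.35]
shift [ 0.1834 -0.1371  0.0183] turn 0.105
shift [ 0.1016 -0.3607  0.07  ] turn 0.0
```

```bash
python3 -m jog '[[[0.1,0.036,-0.026,0.004,0.02],[0.1,0.072,-0.052,0.008,0.04],[0.1,0.108,-0.078,0.012,0.06],[0.1,0.144,-0.104,0.015,0.08],[0.1,0.18,-0.13,0.018,0.105]]]' >/dev/null
python3 -m jog '[[[0.1,0.01,-0.036,0.007,0],[0.1,0.02,-0.072,0.014,0],[0.1,0.03,-0.108,0.02,0],[0.1,0.04,-0.144,0.028,0],[0.1,0.05,-0.18,0.035,0]]]' >/dev/null
python3 -m jog '[[[0.1,0.01,-0.03,0,0],[0.1,0.02,-0.06,0,0],[0.1,0.03,-0.1,0,0],[0.1,0.04,-0.13,0,0],[0.1,0.04,-0.13,0,0]]]' >/dev/null
python3 to.py b -0.035 0.02 0.13 0 -0.035 0.02 0.07 0
```

```text
t 1.8 p [0.4918 0.1545 0.1663] rot [-3.14e+00 -1.00e-03  1.52e-01] open 0.0508 grip 0.0 F [-1.8  0.6 -0. ] q [0.15 0.39 1.65 0.   1.1  1.57]
shift [ 0.0266 -0.0638  0.0363] turn 0.006
shift [ 0.   -0.    0.06] turn 0.0
```

```bash
python3 -m jog '[[[0.1,0.014,-0.032,0.018,0.006],[0.1,0.0266,-0.064,0.036,0.006],[0.1,0.0266,-0.064,0.036,0.006],[0.1,0.0266,-0.064,0.036,0.006]]]' >/dev/null
python3 to.py b -0.035 0.02 0.07 0
python3 -m jog '[[[0.1,0,0,0.03,0],[0.1,0,0,0.06,0],[0.1,0,0,0.06,0],[0.1,0,0,0.06,0]]]'
python3 - <<'E'
from h import *
a=shot('top','t1');b=shot('scene','s1')
o=np.hstack([cv2.resize(a[140:250,140:270],(390,330),interpolation=2),cv2.resize(b[160:290,230:360],(390,330)  ,interpolation=2)]);cv2.imwrite('pics/z1.png',o)
E
```

```text
t 2.1 p [0.5076 0.2175 0.1289] rot [3.141e+00 3.000e-03 1.440e-01] open 0.0505 grip 0.0 F [ 0.2 -1.   0.8] q [ 0.27  0.5   1.59 -0.    1.05  1.69]
shift [ 0.0014 -0.0039  0.0589] turn -0.002
time: 2.43
tool_pos: [0.5081, 0.2155, 0.0704]
tool_rot: [3.141, 0.002, 0.141]
contact_force: [-0.3, 0.4, 0.6]
opening: 0.0504
grip_force: 0.0
```

View pics/z1.png

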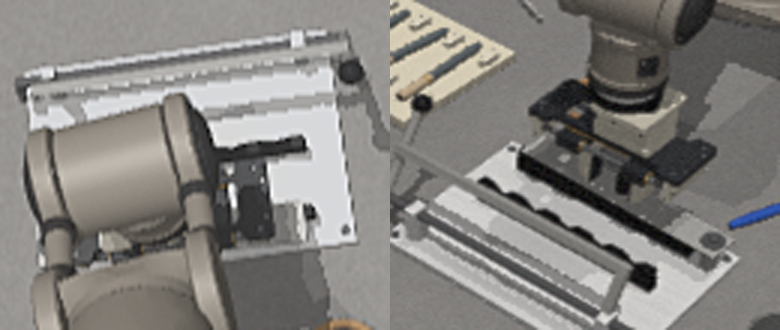

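The gripper straddles the knob area, with no contact force so far. Now I close on it.

```bash
python3 -m jog '[[[-1,0,-0.004,0,0],[-1,0,-0.004,0,0],[-1,0,-0.004,0,0],[-1,0,-0.004,0,0],[-1,0,-0.004,0,0]]]' 8
python3 to.py b -0.035 0.02 0.07 0
```

```text
time: 2.95
tool_pos: [0.508, 0.2208, 0.0708]
tool_rot: [3.141, -0.0, 0.142]
contact_force: [0.1, -0.7, -0.6]
opening: 0.0219
grip_force: 0.0
t 3.0 p [0.508  0.2208 0.0708] rot [ 3.141 -0.     0.142] open 0.0219 grip 0.0 F [ 0.1 -0.7 -0.6] q [ 0.27  0.57  1.65 -0.    0.92  1.7 ]
shift [ 0.0005 -0.0007  0.0008] turn -0.004
```

```bash
python3 -m jog '[[[-1,0,0,0,0],[-1,0,0,0,0],[-1,0,0,0,0],[-1,0,0,0,0]]]' 8
python3 - <<'E'
import numpy as np
for a in np.arange(.1,1.58,.123): print(round(a,2), 'x',round(-.12*np.sin(a),4),'y(tool)',round(-.12*(1-np.cos(a)),4))
E
```

```text
time: 3.28
tool_pos: [0.5078, 0.2232, 0.0708]
tool_rot: [-3.138, -0.001, 0.141]
contact_force: [-1.1, 10.4, 0.7]
opening: 0.0156
grip_force: 8.0
0.1 x -0.012 y(tool) -0.0006
0.22 x -0.0265 y(tool) -0.003
0.35 x -0.0407 y(tool) -0.0071
0.47 x -0.0542 y(tool) -0.013
0.59 x -0.067 y(tool) -0.0204
0.72 x -0.0787 y(tool) -0.0294
0.84 x -0.0892 y(tool) -0.0397
0.96 x -0.0984 y(tool) -0.0513
1.08 x -0.1061 y(tool) -0.0639
1.21 x -0.1121 y(tool) -0.0773
1.33 x -0.1165 y(tool) -0.0914
1.45 x -0.1192 y(tool) -0.1059
1.58 x -0.12 y(tool) -0.1206
```

```bash
python3 -m jog '[[[-1,-0.012,-0.003,0,0],[-1,-0.0265,-0.006,0,0],[-1,-0.041,-0.010,0,0],[-1,-0.054,-0.016,0,0],[-1,-0.067,-0.0235,0,0]]]' 8
python3 -m jog '[[[-1,-0.0117,-0.009,0,0],[-1,-0.0222,-0.019,0,0],[-1,-0.0314,-0.031,0,0],[-1,-0.039,-0.0435,0,0],[-1,-0.045,-0.057,0,0]]]' 8
python3 -m jog '[[[-1,-0.0044,-0.014,0,0],[-1,-0.007,-0.029,0,0],[-1,-0.008,-0.042,0,0],[-1,-0.008,-0.042,0,0],[-1,-0.008,-0.042,0,0]]]' 8
python3 to.py b -0.155 0.14 0.07 0
```

```text
time: 3.7
tool_pos: [0.4384, 0.2347, 0.0708]
tool_rot: [-3.141, -0.002, 0.141]
contact_force: [2.6, 2.4, -2.0]
opening: 0.0153
grip_force: 8.0
time: 4.12
tool_pos: [0.3836, 0.2841, 0.0704]
tool_rot: [3.14, 0.003, 0.142]
contact_force: [-2.0, -3.5, 2.0]
opening: 0.0155
grip_force: 8.0
time: 4.53
tool_pos: [0.3702, 0.3251, 0.0702]
tool_rot: [3.141, 0.003, 0.143]
contact_force: [-6.1, -0.2, 2.2]
opening: 0.0155
grip_force: 8.0
t 4.5 p [0.3702 0.3251 0.0702] rot [3.141e+00 3.000e-03 1.430e-01] open 0.0155 grip 8.0 F [-6.1 -0.2  2.2] q [0.56 0.49 1.82 0.   0.84 1.99]
shift [0.0017 0.0025 0.0002] turn -0.003
```

Still gripping and the knob is aside. I release it, lift, and back off so the cameras can see.

```bash
python3 -m jog '[[[0.1,0,0,0,0],[0.1,0,0,0,0],[0.1,0,0,0,0],[0.1,0,0,-0.03,0],[0.1,0,0,-0.06,0]]]' >/dev/null
python3 -m jog '[[[0.1,0.02,0.03,-0.025,0],[0.1,0.04,0.06,-0.05,0],[0.1,0.05,0.1,-0.06,0],[0.1,0.06,0.14,-0.06,0],[0.1,0.07,0.18,-0.06,0]]]' >/dev/null
python3 -m jog '[[[0.1,0,0.04,0,0],[0.1,0,0.08,0,0],[0.1,0,0.12,0,0],[0.1,0,0.16,0,0],[0.1,0,0.16,0,0]]]' >/dev/null
python3 - <<'E'
from meas import *
a=shot('top','t2');b=shot('scene','s2')
o=np.hstack([cv2.resize(a[140:270,140:270],(390,390),interpolation=2),cv2.resize(b[160:290,230:360],(390,390)  ,interpolation=2)]);cv2.imwrite('pics/z2.png',o)
for o in slabH(a): print(o[0].round(4),o[1].round(3),o[2].round(4),o[3],o[4])
E
python3 to.py 0.4843 -0.1078 0.12 0.15
```

```text
[ 0.5047 -0.227 ] 0.167 0.1449 194 50
[ 0.5055 -0.2856] 0.095 0.1445 199 49
[ 0.4962 -0.17  ] 0.034 0.1434 200 55
t 5.9 p [ 4.880e-01 -1.000e-04  1.906e-01] rot [ 3.141 -0.     0.137] open 0.0505 grip 0.0 F [ 0.5  0.8 -1.4] q [-0.16  0.32  1.69 -0.    1.13  1.28]
shift [-0.0184  0.1062  0.0706] turn -0.013
```

View pics/z2.png

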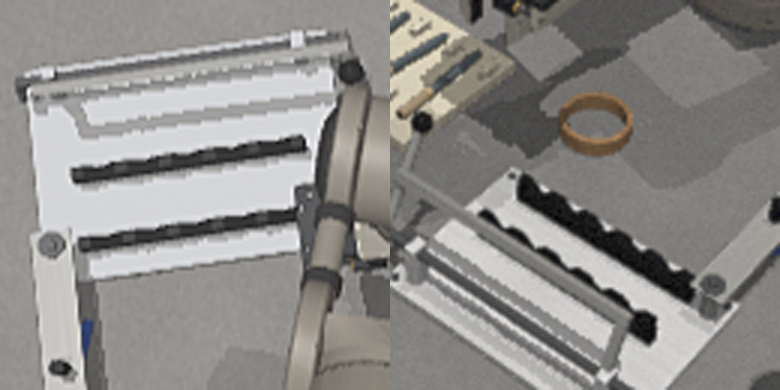

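The cover is aside (knob at bottom left, both rails clear). Next, the first handle, nearest the bed.

```bash
python3 -m jog '[[[0,-0.006,0.035,0.02,-0.013],[0,-0.012,0.07,0.04,-0.013],[0,-0.018,0.106,0.06,-0.013],[0,-0.018,0.106,0.08,-0.013],[0,-0.018,0.106,0.08,-0.013]]]' >/dev/null
python3 to.py 0.4843 -0.1078 0.031 0.152
python3 - <<'E'
from meas import *
b=shot('scene','s3'); print(proj('scene',[[.4843,-.1078,.027]]))
cv2.imwrite('pics/z3.png',cv2.resize(b[110:220,160:290],(780,600),interpolation=2))
E
```

```text
t 6.3 p [ 0.4829 -0.1053  0.1074] rot [-3.138  0.005  0.153] open 0.0456 grip 0.0 F [-1.1  1.  -0.8] q [-0.37  0.44  1.78  0.    0.94  1.05]
shift [0.001  0.0027 0.0764] turn 0.001
[[246.71730213 187.22933272]]
```

View pics/z3.png

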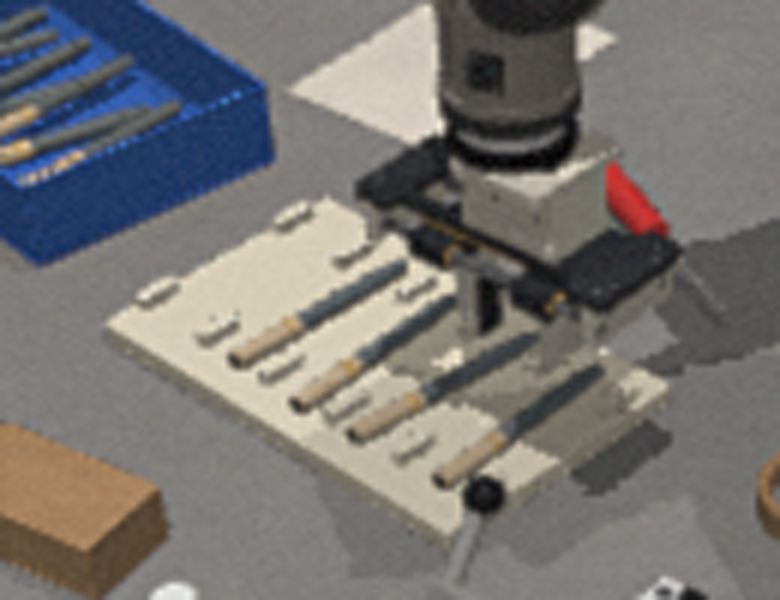

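The handle is still in place, mid-rod at about (247,187) in the scene picture, with the gripper above it. Descend and grip.

```bash
python3 -m jog '[[[0,0.001,0.001,0.03,0],[0,0.001,0.001,0.055,0],[0,0.001,0.001,0.071,0],[0,0.001,0.001,0.071,0]]]'
python3 -m jog '[[[-1,0,0,0,0],[-1,0,0,0,0],[-1,0,0,0,0],[-1,0,0,0,0],[-1,0,0,0,0]]]' 20
python3 -m jog '[[[-1,0,0,0,0],[-1,0,0,0,0],[-1,0,0,-0.03,0],[-1,0,0,-0.065,0],[-1,0,0,-0.075,0]]]' 20
python3 to.py b 0 -0.17 0.11 0 0 -0.044 0.1 0 0 -0.044 0.05 0
```

```text
time: 6.68
tool_pos: [0.4851, -0.1042, 0.0382]
tool_rot: [-3.139, 0.003, 0.157]
contact_force: [-1.0, 0.7, 0.9]
opening: 0.0461
grip_force: 0.0
time: 7.1
tool_pos: [0.4867, -0.1066, 0.0406]
tool_rot: [3.141, -0.002, 0.155]
contact_force: [0.9, 0.2, -0.2]
opening: 0.0171
grip_force: 0.0
time: 7.52
tool_pos: [0.4881, -0.1073, 0.1187]
tool_rot: [3.138, -0.005, 0.155]
contact_force: [0.8, -0.4, 1.1]
opening: 0.0002
grip_force: 0.0
t 7.5 p [ 0.4881 -0.1073  0.1187] rot [ 3.138 -0.005  0.155] open 0.0002 grip 0.0 F [ 0.8 -0.4  1.1] q [-0.37  0.42  1.76 -0.    0.95  1.05]
shift [ 0.1041 -0.1315  0.0087] turn 0.009
shift [-0.    -0.126  0.01 ] turn 0.0
shift [ 0.   -0.    0.05] turn 0.0
```

The TCP only reached 40 mm, so the tips passed over the rod. I reopen and go down properly.

```bash
python3 -m jog '[[[0,-0.003,0,0.02,0],[0,-0.003,0,0.02,0],[0,-0.003,0,0.02,0],[0,-0.003,0,0.02,0],[0,-0.003,0,0.02,0]]]'
python3 - <<'E'
from meas import *
b=shot('scene','s4'); 
cv2.imwrite('pics/z4.png',cv2.resize(b[150:210,205:285],(640,480),interpolation=2))
E
python3 to.py 0.4843 -0.1078 0.031 0.152
```

```text
time: 7.93
tool_pos: [0.4832, -0.107, 0.0946]
tool_rot: [-3.141, 0.0, 0.155]
contact_force: [0.1, 0.2, 0.4]
opening: 0.0291
grip_force: 0.0
t 8.0 p [ 0.4833 -0.107   0.0946] rot [-3.142  0.     0.155] open 0.0332 grip 0.0 F [ 0.4 -0.2  0.5] q [-0.37  0.45  1.79 -0.    0.9   1.04]
shift [0.0009 0.0009 0.0636] turn 0.003
```

View pics/z4.png

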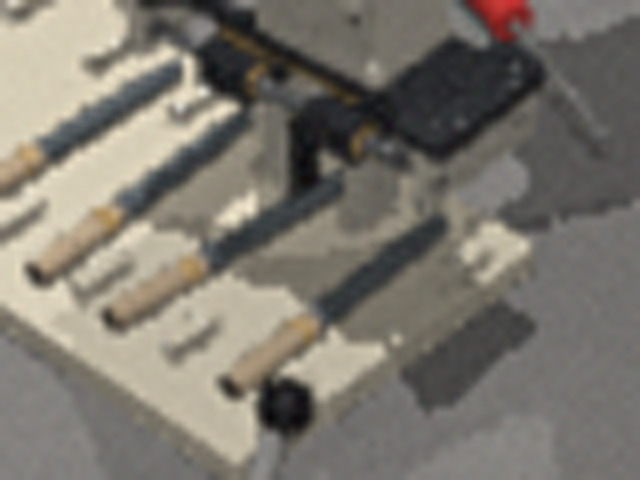

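The rod hasn't moved. Descend the remaining 64 mm.

```bash
python3 -m jog '[[[0,0.001,0.001,0.03,0],[0,0.001,0.001,0.055,0],[0,0.001,0.001,0.063,0],[0,0.001,0.001,0.063,0],[0,0.001,0.001,0.063,0]]]'
python3 -m jog '[[[-1,0,0,0,0],[-1,0,0,0,0],[-1,0,0,0,0],[-1,0,0,0,0],[-1,0,0,0,0]]]' 20
python3 -m jog '[[[-1,0,0,0,0],[-1,0,0,0,0],[-1,0,0,0,0],[-1,0,0,0,0],[-1,0,0,0,0]]]' 20
```

```text
time: 8.4
tool_pos: [0.4845, -0.1079, 0.0319]
tool_rot: [-3.142, 0.0, 0.155]
contact_force: [-0.3, -0.8, 0.2]
opening: 0.0459
grip_force: 0.0
time: 8.82
tool_pos: [0.4845, -0.1079, 0.0321]
tool_rot: [3.141, -0.001, 0.155]
contact_force: [-0.4, 1.8, 1.1]
opening: 0.0173
grip_force: 0.1
time: 9.23
tool_pos: [0.4845, -0.1079, 0.0319]
tool_rot: [3.141, -0.0, 0.155]
contact_force: [-1.2, 0.5, 5.0]
opening: 0.0136
grip_force: 20.0
```

```bash
python3 -m jog '[[[-1,0,0,-0.025,0],[-1,0,0,-0.05,0],[-1,0,0,-0.078,0],[-1,0,0,-0.078,0],[-1,0,0,-0.078,0]]]' 20
python3 to.py b 0 -0.044 0.11 0 0 0.088 0.11 0
```

```text
time: 9.65
tool_pos: [0.485, -0.1081, 0.1106]
tool_rot: [3.14, -0.003, 0.155]
contact_force: [0.1, 0.5, -1.0]
opening: 0.0135
grip_force: 20.0
t 9.7 p [ 0.485  -0.1081  0.1106] rot [ 3.14e+00 -3.00e-03  1.55e-01] open 0.0135 grip 20.0 F [ 0.1  0.5 -1. ] q [-0.37  0.43  1.77 -0.    0.93  1.04]
shift [ 0.1084 -0.2578  0.0006] turn 0.009
shift [ 0.    -0.132 -0.   ] turn 0.0
```

```bash
python3 -m jog '[[[-1,0.01,-0.035,0,0],[-1,0.02,-0.07,0,0],[-1,0.03,-0.106,0,0],[-1,0.04,-0.142,0,0],[-1,0.05,-0.178,0,0]]]' 20
python3 -m jog '[[[-1,0.01,-0.035,0,0],[-1,0.02,-0.07,0,0],[-1,0.03,-0.106,0,0],[-1,0.04,-0.142,0,0],[-1,0.05,-0.178,0,0]]]' 20
python3 to.py b 0 0.088 0.11 0
```

```text
time: 10.07
tool_pos: [0.5052, 0.0774, 0.1079]
tool_rot: [-3.141, 0.003, 0.154]
contact_force: [0.7, -0.1, -0.5]
opening: 0.0138
grip_force: 20.0
time: 10.48
tool_pos: [0.5272, 0.2609, 0.1076]
tool_rot: [3.141, 0.003, 0.155]
contact_force: [0.4, -0.8, -0.6]
opening: 0.0137
grip_force: 20.0
t 10.5 p [0.5272 0.2609 0.1076] rot [3.141e+00 3.000e-03 1.550e-01] open 0.0137 grip 20.0 F [ 0.4 -0.8 -0.6] q [ 0.33  0.58  1.51 -0.    1.06  1.75]
shift [ 0.011  -0.0317 -0.0024] turn 0.009
```

```bash
python3 -m jog '[[[-1,0.01,-0.028,-0.002,0.009],[-1,0.01,-0.028,-0.002,0.009],[-1,0.01,-0.028,-0.002,0.009],[-1,0.01,-0.028,-0.002,0.009]]]' >/dev/null
python3 - <<'E'
from meas import *
a=shot('top','t5');b=shot('scene','s5')
o=np.hstack([cv2.resize(a[140:240,140:240],(390,390),interpolation=2),cv2.resize(b[180:310,230:360],(390,390)  ,interpolation=2)]);cv2.imwrite('pics/z5.png',o)
E
python3 to.py b 0 0.088 0.05 0
```

```text
t 10.9 p [0.5334 0.2871 0.1107] rot [3.141e+00 2.000e-03 1.450e-01] open 0.0134 grip 20.0 F [-0.2 -0.4  0.5] q [ 0.37  0.6   1.45 -0.    1.09  1.79]
shift [ 0.0008 -0.0068  0.0607] turn -0.001
```

View pics/z5.png

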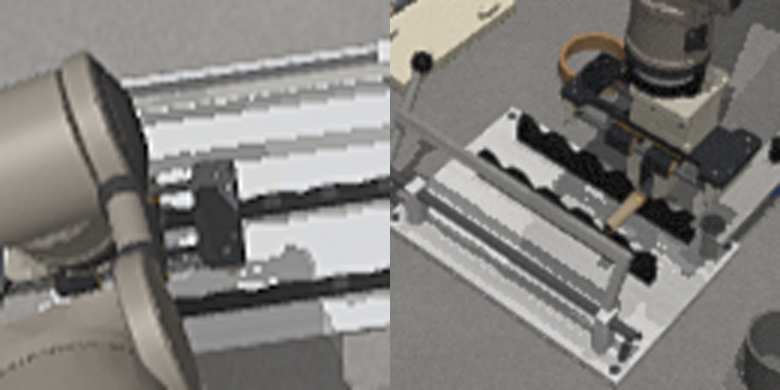

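```bash
python3 -m jog '[[[-1,0.001,-0.007,0.02,0],[-1,0.001,-0.007,0.04,0],[-1,0.001,-0.007,0.05,0],[-1,0.001,-0.007,0.05,0]]]' 20
python3 -m jog '[[[-1,0,0,0.009,0],[-1,0,0,0.009,0],[-1,0,0,0.009,0]]]' 20
python3 to.py b 0 0.088 0.05 0
```

```text
time: 11.25
tool_pos: [0.5322, 0.2938, 0.059]
tool_rot: [3.14, 0.005, 0.144]
contact_force: [0.4, -0.3, 0.1]
opening: 0.0135
grip_force: 20.0
time: 11.5
tool_pos: [0.534, 0.2954, 0.0529]
tool_rot: [3.142, -0.0, 0.145]
contact_force: [-0.2, -1.6, 0.7]
opening: 0.0132
grip_force: 20.0
t 11.5 p [0.534  0.2954 0.0529] rot [ 3.142 -0.     0.145] open 0.0132 grip 20.0 F [-0.2 -1.6  0.7] q [ 0.38  0.68  1.49 -0.    0.97  1.81]
shift [-0.0011  0.0013  0.0029] turn -0.001
```

```bash
python3 -m jog '[[[-1,0,0,0.003,0],[-1,0,0,0.003,0],[-0.45,0,0,0.003,0],[-0.45,0,0,0.003,0],[-0.45,0,0,0.003,0]]]' 20
python3 -m jog '[[[-0.45,0,0,-0.015,0],[-0.45,0,0,-0.03,0],[-0.45,0,0,-0.07,0],[-0.1,0.0,0.03,-0.08,0],[-0.1,0,0.07,-0.08,0]]]' 20
python3 -m jog '[[[0,-0.01,0.04,0,0],[0,-0.02,0.08,0,0],[0,-0.03,0.12,0,0],[0,-0.04,0.16,0,0],[0,-0.05,0.2,0,0]]]' 20
python3 - <<'E'
from meas import *
a=shot('top','t6');b=shot('scene','s6')
o=np.hstack([cv2.resize(a[140:240,140:240],(390,390),interpolation=2),cv2.resize(b[180:310,230:360],(390,390)  ,interpolation=2)]);cv2.imwrite('pics/z6.png',o)
for o in slabH(a): print(o[0].round(4),o[1].round(3),o[2].round(4),o[3],o[4])
for o in slabH(a,(140,145,260,240),.045): print(o[0].round(4),o[1].round(3),o[2].round(4),o[3],o[4])
E
python3 to.py 0.4955 -0.17 0.12 0.034
```

```text
time: 11.92
tool_pos: [0.5338, 0.2957, 0.0498]
tool_rot: [3.142, -0.0, 0.146]
contact_force: [0.5, -0.1, -0.0]
opening: 0.0243
grip_force: 0.0
time: 12.33
tool_pos: [0.5456, 0.2287, 0.1336]
tool_rot: [-3.14, -0.008, 0.15]
contact_force: [-0.2, -1.1, -0.1]
opening: 0.0344
grip_force: 0.0
time: 12.75
tool_pos: [0.523, 0.0195, 0.1299]
tool_rot: [3.141, -0.001, 0.146]
contact_force: [1.7, -0.3, -0.5]
opening: 0.0457
grip_force: 0.0
[ 0.5047 -0.2271] 0.169 0.1449 191 47
[ 0.5055 -0.2857] 0.095 0.1445 198 48
[ 0.4962 -0.17  ] 0.034 0.1434 198 52
t 12.8 p [0.5232 0.016  0.1298] rot [3.14 0.   0.14] open 0.0458 grip 0.0 F [0.7 0.2 0.6] q [-0.12  0.45  1.68 -0.    1.02  1.32]
shift [-0.0533  0.1803  0.0098] turn 0.106
```

View pics/z6.png

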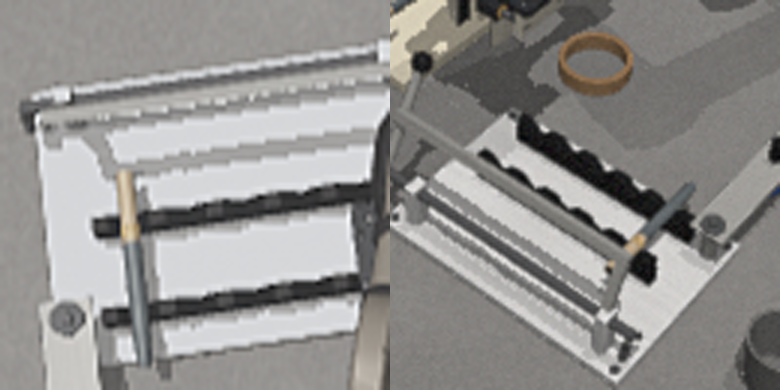

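Handle 1 lies seated in groove +88, centred between the rails. Next, handle 2.

```bash
python3 -m jog '[[[0,-0.01,0.036,0.002,0.03],[0,-0.02,0.072,0.004,0.06],[0,-0.03,0.11,0.006,0.09],[0,-0.042,0.145,0.008,0.106],[0,-0.053,0.177,0.01,0.106]]]' 20 >/dev/null
python3 -m jog '[[[0,0,0,0.04,0],[0,0,0,0.04,0],[0,0,0,0.04,0]]]' 20 >/dev/null
python3 to.py 0.4950 -0.17 0.032 0.034
```

```text
t 13.5 p [ 0.4956 -0.1606  0.0784] rot [-3.139  0.004  0.039] open 0.0458 grip 0.0 F [ 0.4  0.6 -0.1] q [-0.46  0.52  1.73  0.    0.9   1.07]
shift [-0.001   0.0093  0.0464] turn 0.005
```

```bash
python3 -m jog '[[[0,0,0.009,0.0,0.005],[0,0,0.009,0.02,0.005],[0,0,0.009,0.046,0.005],[0,0,0.009,0.046,0.005],[0,0,0.009,0.046,0.005]]]' 20
python3 -m jog '[[[-1,0,0,0,0],[-1,0,0,0,0],[-1,0,0,0,0],[-1,0,0,0,0],[-1,0,0,0,0]]]' 20 >/dev/null
python3 -m jog '[[[-1,0,0,0,0],[-1,0,0,0,0],[-1,0,0,0,0],[-1,0,0,0,0],[-1,0,0,0,0]]]' 20
```

```text
time: 13.93
tool_pos: [0.4975, -0.1701, 0.0343]
tool_rot: [-3.141, 0.0, 0.036]
contact_force: [0.1, 0.4, 0.4]
opening: 0.046
grip_force: 0.0
time: 14.77
tool_pos: [0.4974, -0.1707, 0.034]
tool_rot: [3.141, -0.001, 0.035]
contact_force: [-0.1, -0.4, 5.3]
opening: 0.0132
grip_force: 20.0
```

```bash
python3 -m jog '[[[-1,0,0,-0.025,0],[-1,0,0,-0.05,0],[-1,0,0,-0.076,0],[-1,0,0,-0.076,-0.05],[-1,0,0,-0.076,-0.111]]]' 20
python3 to.py b 0.002 0.044 0.11 0 

```

```text
time: 15.18
tool_pos: [0.4979, -0.171, 0.1111]
tool_rot: [3.14, -0.003, 0.148]
contact_force: [-0.0, -0.3, -0.4]
opening: 0.0133
grip_force: 20.0
t 15.2 p [ 0.4979 -0.171   0.1111] rot [ 3.14e+00 -3.00e-03  1.48e-01] open 0.0133 grip 20.0 F [-0.  -0.3 -0.4] q [-0.48  0.48  1.69 -0.    0.97  0.95]
shift [ 0.1053 -0.4107  0.0011] turn 0.002
```

```bash
python3 -m jog '[[[-1,0.009,-0.036,0,0],[-1,0.018,-0.073,0,0],[-1,0.027,-0.11,0,0],[-1,0.036,-0.146,0,0],[-1,0.046,-0.18,0,0]]]' 20 >/dev/null
python3 -m jog '[[[-1,0.009,-0.036,0,0],[-1,0.018,-0.073,0,0],[-1,0.027,-0.11,0,0],[-1,0.036,-0.146,0,0],[-1,0.046,-0.18,0,0]]]' 20 >/dev/null
python3 -m jog '[[[-1,0.006,-0.025,0,0],[-1,0.013,-0.048,0,0],[-1,0.013,-0.048,0,0],[-1,0.013,-0.048,0,0],[-1,0.013,-0.048,0,0]]]' 20 
python3 to.py b 0.002 0.044 0.052 0 

```

```text
time: 16.43
tool_pos: [0.5413, 0.2477, 0.109]
tool_rot: [3.141, 0.001, 0.146]
contact_force: [-0.6, -0.4, 0.4]
opening: 0.0133
grip_force: 20.0
t 16.4 p [0.5413 0.2477 0.109 ] rot [3.141e+00 1.000e-03 1.460e-01] open 0.0133 grip 20.0 F [-0.6 -0.4  0.4] q [ 0.3   0.59  1.49 -0.    1.07  1.73]
shift [ 0.0006 -0.0029  0.057 ] turn -0.0
```

```bash
python3 -m jog '[[[-1,0,-0.004,0.02,0],[-1,0,-0.004,0.04,0],[-1,0,-0.004,0.05,0],[-1,0,-0.004,0.056,0],[-1,0,-0.004,0.056,0]]]' 20
python3 to.py b 0.002 0.044 0.052 0
python3 - <<'E'
from meas import *
b=shot('scene','s7')
E
python3 -m jog '[[[-0.45,0,0,0,0],[-0.45,0,0,0,0],[-0.45,0,0,0,0],[-0.45,0,0,0,0]]]' 20
python3 -m jog '[[[-0.45,0,0,-0.015,0],[-0.45,0,0,-0.03,0],[-0.45,0,0,-0.07,0],[-0.1,0.0,0.03,-0.08,0],[-0.1,0,0.07,-0.08,0]]]' 20
python3 -m jog '[[[0,-0.01,0.04,0,0],[0,-0.02,0.08,0,0],[0,-0.03,0.12,0,0],[0,-0.04,0.16,0,0],[0,-0.05,0.2,0,0]]]' 20 >/dev/null
python3 - <<'E'
from meas import *
a=shot('top','t8');b=shot('scene','s8')
o=np.hstack([cv2.resize(a[140:240,140:240],(390,390),interpolation=2),cv2.resize(b[180:310,230:360],(390,390)  ,interpolation=2)]);cv2.imwrite('pics/z8.png',o)
for o in slabH(a): print(o[0].round(4),o[1].round(3),o[2].round(4),o[3],o[4])
E
python3 to.py 0.5047 -0.227 0.075 0.168
```

```text
time: 16.85
tool_pos: [0.5407, 0.2515, 0.053]
tool_rot: [-3.142, 0.002, 0.144]
contact_force: [0.4, 0.5, -0.3]
opening: 0.0134
grip_force: 20.0
t 16.9 p [0.5407 0.2515 0.053 ] rot [-3.142e+00  2.000e-03  1.440e-01] open 0.0134 grip 20.0 F [ 0.4  0.5 -0.3] q [0.31 0.66 1.53 0.   0.95 1.73]
shift [0.0007 0.0009 0.001 ] turn -0.002
time: 17.23
tool_pos: [0.5414, 0.2522, 0.054]
tool_rot: [3.142, -0.001, 0.146]
contact_force: [0.5, -0.6, 0.2]
opening: 0.0251
grip_force: 0.0
time: 17.65
tool_pos: [0.5532, 0.1852, 0.1377]
tool_rot: [-3.141, -0.008, 0.15]
contact_force: [0.7, -1.3, -0.2]
opening: 0.0343
grip_force: 0.0
[ 0.5047 -0.227 ] 0.168 0.1449 192 49
[ 0.5055 -0.2856] 0.095 0.1445 197 49
t 18.2 p [ 0.5306 -0.0276  0.1339] rot [ 3.14 -0.    0.14] open 0.046 grip 0.0 F [-0.4  1.2 -0.1] q [-0.2   0.46  1.65 -0.    1.04  1.24]
shift [-0.0534  0.1939  0.0589] turn -0.028
```

View pics/z8.png

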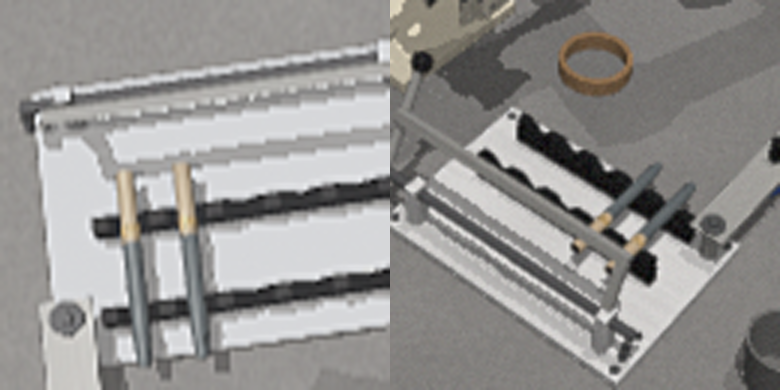

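Handles 1 and 2 both lie in their grooves (top-view columns 172 and 188). Next, handle 3 at (0.505,-0.227).

```bash
python3 -m jog '[[[0,-0.01,0.038,0.01,-0.028],[0,-0.02,0.076,0.02,-0.028],[0,-0.03,0.114,0.03,-0.028],[0,-0.042,0.152,0.04,-0.028],[0,-0.053,0.192,0.05,-0.028]]]' 20 >/dev/null
python3 -m jog '[[[0,0,0,0,0],[0,0,0,0,0],[0,0,0,0,0]]]' 20 >/dev/null
python3 to.py 0.5047 -0.227 0.032 0.168
```

```text
t 18.8 p [ 0.5067 -0.2179  0.0839] rot [-3.141  0.     0.174] open 0.0457 grip 0.0 F [ 0.8  0.1 -0. ] q [-0.55  0.55  1.64  0.    0.95  0.85]
shift [-0.0035  0.0086  0.0519] turn 0.006
```

```bash
python3 -m jog '[[[0,-0.003,0.009,0.01,0.005],[0,-0.003,0.009,0.03,0.005],[0,-0.003,0.009,0.053,0.005],[0,-0.003,0.009,0.053,0.005],[0,-0.003,0.009,0.053,0.005]]]' 20
python3 -m jog '[[[-1,0,0,0,0],[-1,0,0,0,0],[-1,0,0,0,0],[-1,0,0,0,0],[-1,0,0,0,0]]]' 20 >/dev/null
python3 -m jog '[[[-1,0,0,0,0],[-1,0,0,0,0],[-1,0,0,0,0],[-1,0,0,0,0],[-1,0,0,0,0]]]' 20
python3 -m jog '[[[-1,0,0,-0.025,0],[-1,0,0,-0.05,0],[-1,0,0,-0.078,0],[-1,0,0,-0.078,0.01],[-1,0,0,-0.078,0.02]]]' 20
python3 to.py b 0 0 0.11 0 

```

```text
time: 19.25
tool_pos: [0.5054, -0.227, 0.0302]
tool_rot: [-3.141, 0.0, 0.171]
contact_force: [-0.7, 0.6, -0.3]
opening: 0.046
grip_force: 0.0
time: 20.08
tool_pos: [0.5051, -0.2282, 0.0309]
tool_rot: [3.141, -0.0, 0.169]
contact_force: [0.3, 0.9, 2.0]
opening: 0.013
grip_force: 20.0
time: 20.5
tool_pos: [0.5058, -0.2288, 0.1102]
tool_rot: [3.139, -0.003, 0.148]
contact_force: [0.8, 0.2, -0.9]
opening: 0.013
grip_force: 20.0
t 20.5 p [ 0.5058 -0.2288  0.1102] rot [ 3.139e+00 -3.000e-03  1.480e-01] open 0.013 grip 20.0 F [ 0.8  0.2 -0.9] q [-0.56  0.52  1.61 -0.    1.01  0.86]
shift [ 1.039e-01 -4.250e-01  2.000e-04] turn 0.002
```

```bash
python3 -m jog '[[[-1,0.009,-0.036,0,0],[-1,0.018,-0.073,0,0],[-1,0.027,-0.11,0,0],[-1,0.036,-0.146,0,0],[-1,0.046,-0.18,0,0]]]' 20 >/dev/null
python3 -m jog '[[[-1,0.009,-0.036,0,0],[-1,0.018,-0.073,0,0],[-1,0.027,-0.11,0,0],[-1,0.036,-0.146,0,0],[-1,0.046,-0.18,0,0]]]' 20 >/dev/null
python3 -m jog '[[[-1,0.006,-0.03,0,0],[-1,0.012,-0.06,0,0],[-1,0.012,-0.064,0,0],[-1,0.012,-0.064,0,0],[-1,0.012,-0.064,0,0]]]' 20 
python3 to.py b 0 0 0.049 0 

```

```text
time: 21.75
tool_pos: [0.5443, 0.2061, 0.1074]
tool_rot: [3.141, 0.003, 0.149]
contact_force: [-0.0, -0.7, -0.9]
opening: 0.0134
grip_force: 20.0
t 21.8 p [0.5443 0.2061 0.1074] rot [3.141e+00 3.000e-03 1.490e-01] open 0.0134 grip 20.0 F [-0.  -0.7 -0.9] q [ 0.23  0.57  1.53 -0.    1.05  1.65]
shift [ 0.0018 -0.0005  0.0584] turn 0.003
```

```bash
python3 -m jog '[[[-1,0.001,-0.002,0.02,0.002],[-1,0.001,-0.002,0.04,0.002],[-1,0.001,-0.002,0.05,0.002],[-1,0.001,-0.002,0.058,0.002],[-1,0.001,-0.002,0.058,0.002]]]' 20
python3 to.py b 0 0 0.049 0
python3 -m jog '[[[-0.45,0,0,0,0],[-0.45,0,0,0,0],[-0.45,0,0,0,0],[-0.45,0,0,0,0]]]' 20
python3 -m jog '[[[-0.45,0,0,-0.015,0],[-0.45,0,0,-0.03,0],[-0.45,0,0,-0.07,0],[-0.1,0.0,0.03,-0.08,0],[-0.1,0,0.07,-0.08,0]]]' 20
python3 -m jog '[[[0,-0.01,0.04,0,0],[0,-0.02,0.08,0,0],[0,-0.03,0.12,0,0],[0,-0.04,0.16,0,0],[0,-0.05,0.2,0,0]]]' 20 >/dev/null
python3 - <<'E'
from meas import *
a=shot('top','t9');b=shot('scene','s9')
o=np.hstack([cv2.resize(a[140:240,140:240],(390,390),interpolation=2),cv2.resize(b[180:310,230:360],(390,390)  ,interpolation=2)]);cv2.imwrite('pics/z9.png',o)
for o in slabH(a): print(o[0].round(4),o[1].round(3),o[2].round(4),o[3],o[4])
E
python3 to.py 0.5055 -0.2856 0.075 0.095
```

```text
time: 22.17
tool_pos: [0.5452, 0.2077, 0.0496]
tool_rot: [-3.142, 0.002, 0.145]
contact_force: [-0.1, -0.0, 0.6]
opening: 0.0132
grip_force: 20.0
t 22.2 p [0.5452 0.2077 0.0496] rot [-3.142e+00  2.000e-03  1.450e-01] open 0.0132 grip 20.0 F [-0.1 -0.   0.6] q [0.23 0.65 1.57 0.   0.92 1.66]
shift [0.0006 0.0009 0.0006] turn -0.001
time: 22.5
tool_pos: [0.5461, 0.2086, 0.0514]
tool_rot: [3.142, -0.001, 0.147]
contact_force: [-0.7, 0.2, 0.7]
opening: 0.0252
grip_force: 0.0
time: 22.92
tool_pos: [0.558, 0.1414, 0.1351]
tool_rot: [-3.141, -0.008, 0.152]
contact_force: [1.0, -0.4, 0.2]
opening: 0.0346
grip_force: 0.0
[ 0.5055 -0.2857] 0.095 0.1445 198 48
t 23.4 p [ 0.5356 -0.0714  0.1313] rot [ 3.139e+00 -1.000e-03  1.410e-01] open 0.0461 grip 0.0 F [-1.2  0.  -0. ] q [-0.27  0.47  1.63 -0.    1.04  1.16]
shift [-0.0598  0.2079  0.0563] turn 0.046
```

View pics/z9.png

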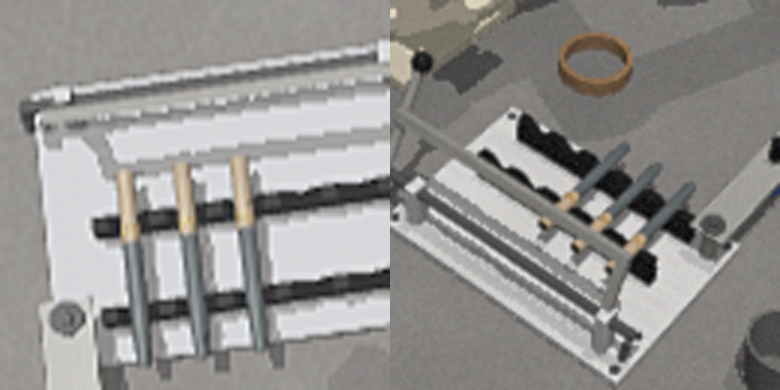

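Three are seated. Next, the fourth handle.

```bash
python3 -m jog '[[[0,-0.011,0.04,0.01,0.02],[0,-0.022,0.08,0.02,0.046],[0,-0.034,0.12,0.03,0.046],[0,-0.047,0.16,0.04,0.046],[0,-0.06,0.2,0.05,0.046]]]' 20 >/dev/null
python3 -m jog '[[[0,0,0.006,0,0],[0,0,0.006,0,0],[0,0,0.006,0,0]]]' 20 >/dev/null
python3 to.py 0.5055 -0.2856 0.031 0.095
```

```text
t 24.1 p [ 0.5076 -0.2714  0.0824] rot [-3.141 -0.     0.1  ] open 0.0456 grip 0.0 F [-0.1  0.1 -0.3] q [-0.62  0.59  1.57  0.    0.98  0.85]
shift [-0.0035  0.0139  0.0514] turn 0.005
```

```bash
python3 -m jog '[[[0,-0.003,0.014,0.005,0.005],[0,-0.003,0.014,0.02,0.005],[0,-0.003,0.014,0.052,0.005],[0,-0.003,0.014,0.052,0.005],[0,-0.003,0.014,0.052,0.005]]]' 20
python3 -m jog '[[[-1,0,0,0,0],[-1,0,0,0,0],[-1,0,0,0,0],[-1,0,0,0,0],[-1,0,0,0,0]]]' 20 >/dev/null
python3 -m jog '[[[-1,0,0,0,0],[-1,0,0,0,0],[-1,0,0,0,0],[-1,0,0,0,0],[-1,0,0,0,0]]]' 20
python3 -m jog '[[[-1,0,0,-0.025,0],[-1,0,0,-0.05,0],[-1,0,0,-0.078,0],[-1,0,0,-0.078,-0.03],[-1,0,0,-0.078,-0.05]]]' 20
python3 to.py b 0 -0.044 0.11 0 

```

```text
time: 24.52
tool_pos: [0.5064, -0.2854, 0.0301]
tool_rot: [3.142, -0.0, 0.098]
contact_force: [-0.5, 0.5, 0.0]
opening: 0.0464
grip_force: 0.0
time: 25.35
tool_pos: [0.5058, -0.2864, 0.0304]
tool_rot: [-3.142, -0.0, 0.096]
contact_force: [0.0, 0.9, 2.4]
opening: 0.0136
grip_force: 20.0
time: 25.77
tool_pos: [0.5065, -0.2871, 0.11]
tool_rot: [3.139, -0.003, 0.147]
contact_force: [-0.0, -0.2, -0.2]
opening: 0.0131
grip_force: 20.0
t 25.8 p [ 0.5065 -0.2871  0.11  ] rot [ 3.139e+00 -3.000e-03  1.470e-01] open 0.0131 grip 20.0 F [-0.  -0.2 -0.2] q [-0.65  0.56  1.53 -0.    1.04  0.78]
shift [ 0.1114 -0.4389  0.    ] turn 0.001
```

```bash
python3 -m jog '[[[-1,0.009,-0.036,0,0],[-1,0.018,-0.073,0,0],[-1,0.027,-0.11,0,0],[-1,0.036,-0.146,0,0],[-1,0.046,-0.18,0,0]]]' 20 >/dev/null
python3 -m jog '[[[-1,0.009,-0.036,0,0],[-1,0.018,-0.073,0,0],[-1,0.027,-0.11,0,0],[-1,0.036,-0.146,0,0],[-1,0.046,-0.18,0,0]]]' 20 >/dev/null
python3 -m jog '[[[-1,0.008,-0.03,0,0],[-1,0.018,-0.06,0,0],[-1,0.019,-0.079,0,0],[-1,0.019,-0.079,0,0],[-1,0.019,-0.079,0,0]]]' 20 
python3 to.py b 0 -0.044 0.0485 0 

```

```text
time: 27.02
tool_pos: [0.5509, 0.1647, 0.107]
tool_rot: [3.141, 0.002, 0.148]
contact_force: [-0.4, -0.4, 0.7]
opening: 0.0132
grip_force: 20.0
t 27.0 p [0.5509 0.1647 0.107 ] rot [3.141e+00 2.000e-03 1.480e-01] open 0.0132 grip 20.0 F [-0.4 -0.4  0.7] q [ 0.16  0.56  1.55 -0.    1.03  1.58]
shift [0.0013 0.0016 0.0585] turn 0.002
```

```bash
python3 -m jog '[[[-1,0.001,0.0005,0.02,0.002],[-1,0.001,0.0005,0.04,0.002],[-1,0.001,0.0005,0.05,0.002],[-1,0.001,0.0005,0.058,0.002],[-1,0.001,0.0005,0.058,0.002]]]' 20
python3 to.py b 0 -0.044 0.0485 0
python3 -m jog '[[[-0.45,0,0,0,0],[-0.45,0,0,0,0],[-0.45,0,0,0,0],[-0.45,0,0,0,0]]]' 20
python3 -m jog '[[[-0.45,0,0,-0.015,0],[-0.45,0,0,-0.03,0],[-0.45,0,0,-0.07,0],[-0.1,-0.02,0.03,-0.09,0],[-0.1,-0.03,0.07,-0.1,0]]]' 20
python3 -m jog '[[[0,-0.01,0.04,0,0],[0,-0.02,0.08,0,0],[0,-0.03,0.12,0,0],[0,-0.04,0.16,0,0],[0,-0.05,0.2,0,0]]]' 20 >/dev/null
python3 - <<'E'
from meas import *
a=shot('top','t10');b=shot('scene','s10')
o=np.vstack([np.hstack([cv2.resize(a[140:240,140:270],(400,300),interpolation=2),cv2.resize(b[180:310,230:360],(390,300)  ,interpolation=2)]),cv2.resize(a[100:275,270:512],(790,300))]);cv2.imwrite('pics/z10.png',o)
for o in slabH(a): print(o[0].round(4),o[1].round(3),o[2].round(4),o[3],o[4])
dk=(a.max(2)<60).astype(np.uint8);print('ball',blob(dk,250,157,262,170),ray('top',[blob(dk,250,157,262,170)[0]],.173))
E
```

```text
time: 27.43
tool_pos: [0.552, 0.1632, 0.0491]
tool_rot: [-3.141, 0.003, 0.143]
contact_force: [0.2, -0.1, 0.4]
opening: 0.0133
grip_force: 20.0
t 27.4 p [0.552  0.1632 0.0491] rot [-3.141e+00  3.000e-03  1.430e-01] open 0.0133 grip 20.0 F [ 0.2 -0.1  0.4] q [0.15 0.64 1.6  0.   0.91 1.58]
shift [ 0.0003 -0.0001  0.0006] turn -0.003
time: 27.77
tool_pos: [0.5532, 0.1635, 0.0507]
tool_rot: [3.141, -0.001, 0.144]
contact_force: [-0.6, 0.4, -0.1]
opening: 0.0249
grip_force: 0.0
time: 28.18
tool_pos: [0.5335, 0.0923, 0.1535]
tool_rot: [3.141, -0.005, 0.148]
contact_force: [2.1, -0.5, -0.5]
opening: 0.0344
grip_force: 0.0
[ 0.5344 -0.0543] -0.186 0.0849 129 1
ball (array([256.58139535, 163.58139535]), np.int32(43)) [[0.63733904 0.04937806 0.173     ]]
```

View pics/z10.png

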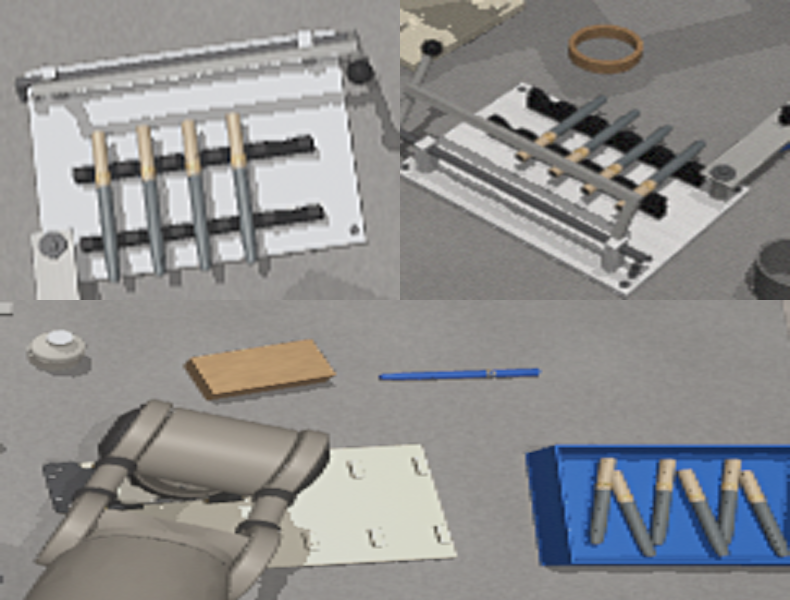

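All four handles are seated and the slab lanes are empty. I check the ferrule tips in bed coordinates, then move above the clamp ball.

```bash
cat > tips.py <<'E'
from meas import *
import sys
a=shot('top',sys.argv[1]); hsv=cv2.cvtColor(a,cv2.COLOR_BGR2HSV).astype(int); m=np.zeros(a.shape[:2],np.uint8)
m[145:240,150:250]=((hsv[:,:,1]>60)&(hsv[:,:,2]>100)&(hsv[:,:,0]<25))[145:240,150:250]
x,y,th=np.load('bed.npy');Rb=np.array([[np.cos(th),-np.sin(th)],[np.sin(th),np.cos(th)]])
n,l,st,c=cv2.connectedComponentsWithStats(m)
for i in range(1,n):
    if st[i,4]>12:
        P=(ray('top',np.argwhere(l==i)[:,::-1],.045)[:,:2]-(x,y))@Rb*1000
        print('ferrule bed x %.0f..%.0f y %.0f'%(P[:,0].min(),P[:,0].max(),P[:,1].mean()),st[i,4])
E
python3 tips.py t11
python3 to.py b 0.065 -0.17 0.23 0
```

```text
ferrule bed x 24..35 y -43 15
ferrule bed x 25..36 y 89 17
t 28.8 p [ 0.5122 -0.1171  0.1504] rot [ 3.141e+00 -1.000e-03  1.390e-01] open 0.0465 grip 0.0 F [0.3 0.1 0.3] q [-0.37  0.43  1.65 -0.    1.07  1.06]
shift [ 0.1444 -0.1467 -0.0796] turn -0.007
```

```bash
python3 -m jog '[[[-1,0,0,-0.035,-0.007],[-1,0.03,-0.02,-0.08,-0.007],[-1,0.06,-0.05,-0.08,-0.007],[-1,0.09,-0.08,-0.08,-0.007],[-1,0.12,-0.11,-0.08,-0.007]]]' 40 >/dev/null
python3 -m jog '[[[-1,0.02,-0.03,0,0],[-1,0.02,-0.03,0,0],[-1,0.02,-0.03,0,0],[-1,0.02,-0.03,0,0]]]' 40
python3 to.py b 0.065 -0.17 0.197 0
python3 tips.py t12
```

```text
time: 29.5
tool_pos: [0.6222, 0.035, 0.2297]
tool_rot: [3.141, 0.001, 0.153]
contact_force: [0.6, -0.0, 1.2]
opening: 0.0002
grip_force: 0.0
t 29.5 p [0.6222 0.035  0.2297] rot [3.141e+00 1.000e-03 1.530e-01] open 0.0002 grip 0.0 F [ 0.6 -0.   1.2] q [-0.07  0.53  1.24 -0.    1.37  1.35]
shift [ 0.0146 -0.011   0.0327] turn 0.007
ferrule bed x 24..35 y -43 17
ferrule bed x 25..36 y 89 17
```

```bash
python3 -m jog '[[[-1,0.016,-0.012,0.0,0.007],[-1,0.016,-0.012,0.015,0.007],[-1,0.016,-0.012,0.032,0.007],[-1,0.016,-0.012,0.032,0.007],[-1,0.016,-0.012,0.032,0.007]]]' 40
python3 to.py b 0.065 -0.17 0.193 0
python3 - <<'E'
from meas import *
a=shot('top','t13');b=shot('scene','s13')
o=np.hstack([cv2.resize(a[120:220,180:310],(400,300),interpolation=2),cv2.resize(b[130:280,210:360],(400,400)  ,interpolation=2)[:300]]);cv2.imwrite('pics/z13.png',o)
E
```

```text
time: 29.97
tool_pos: [0.636, 0.0472, 0.1976]
tool_rot: [-3.141, 0.002, 0.142]
contact_force: [0.4, -0.6, 1.3]
opening: 0.0002
grip_force: 0.0
t 30.0 p [0.636  0.0472 0.1976] rot [-3.141e+00  2.000e-03  1.420e-01] open 0.0002 grip 0.0 F [ 0.4 -0.6  1.3] q [-0.05  0.58  1.24 -0.    1.32  1.38]
shift [-0.0008 -0.0011  0.0046] turn -0.004
```

View pics/z13.png

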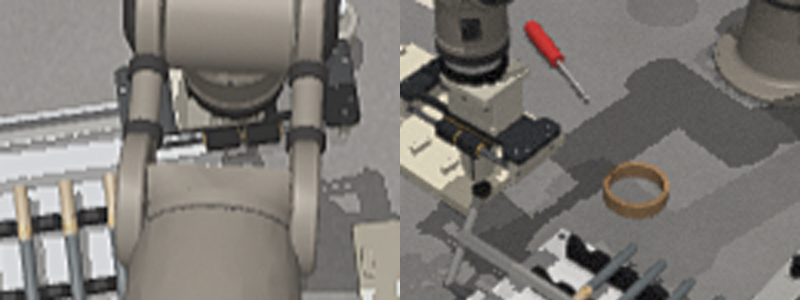

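The fingertips stand right above the ball (scene about (240,200)). Now I press along its arc.

```bash
python3 -m jog '[[[-1,0,0,0.005,0],[-1,-0.005,0,0.011,0],[-1,-0.011,0,0.016,0],[-1,-0.016,0,0.02,0],[-1,-0.021,0,0.024,0]]]' 40
python3 to.py b 0.044 -0.17 0.178 0
```

```text
time: 30.48
tool_pos: [0.6166, 0.0445, 0.1789]
tool_rot: [3.14, -0.006, 0.144]
contact_force: [-8.8, -1.4, 22.7]
opening: 0.0003
grip_force: 11.1
t 30.5 p [0.6166 0.0445 0.1789] rot [ 3.14  -0.006  0.144] open 0.0003 grip 11.1 F [-8.8 -1.4 22.7] q [-0.05  0.55  1.34 -0.    1.24  1.38]
shift [-0.0023 -0.0009  0.0009] turn -0.002
```

```bash
python3 -m jog '[[[-1,-0.008,0,0.005,0],[-1,-0.014,0,0.010,0],[-1,-0.02,0,0.018,0],[-1,-0.026,0,0.0265,0],[-1,-0.031,0,0.037,0]]]' 40
python3 to.py b 0.013 -0.17 0.134 0
```

```text
time: 30.9
tool_pos: [0.5841, 0.0398, 0.1394]
tool_rot: [3.14, -0.0, 0.144]
contact_force: [-5.8, -1.5, 7.3]
opening: 0.0003
grip_force: 4.1
t 30.9 p [0.5841 0.0398 0.1394] rot [ 3.14  -0.     0.144] open 0.0003 grip 4.1 F [-5.8 -1.5  7.3] q [-0.06  0.54  1.49 -0.    1.12  1.37]
shift [-0.0004 -0.0008  0.0054] turn -0.002
```

```bash
python3 -m jog '[[[-1,-0.005,0,0.015,0],[-1,-0.009,0,0.027,0],[-1,-0.011,0,0.04,0],[-1,-0.012,0,0.053,0],[-1,-0.012,0,0.066,0]]]' 40
python3 -m jog '[[[-1,0.001,0,0.008,0],[-1,0.001,0,0.012,0],[-1,0.001,0,0.012,0]]]' 40
python3 to.py b 0.002 -0.17 0.061 0
```

```text
time: 31.32
tool_pos: [0.5737, 0.0387, 0.0712]
tool_rot: [3.141, -0.002, 0.143]
contact_force: [0.5, 0.4, 1.0]
opening: 0.0003
grip_force: 0.0
time: 31.57
tool_pos: [0.5745, 0.0389, 0.0604]
tool_rot: [3.141, -0.0, 0.144]
contact_force: [-4.2, -1.1, 8.0]
opening: 0.0002
grip_force: 3.5
t 31.6 p [0.5745 0.0389 0.0604] rot [ 3.141 -0.     0.144] open 0.0002 grip 3.5 F [-4.2 -1.1  8. ] q [-0.07  0.62  1.59 -0.    0.93  1.36]
shift [-0.0018 -0.0003 -0.0006] turn -0.002
```

Snapped down, with the tip resting on the ball at the down height. I lift off, move clear and check.

```bash
python3 -m jog '[[[-1,0,0,-0.03,0],[-1,0,0,-0.06,0],[-1,0,0,-0.1,0],[-1,-0.01,0.03,-0.13,0],[-1,-0.02,0.06,-0.15,0]]]' >/dev/null
python3 -m jog '[[[-1,-0.01,0.04,0,0],[-1,-0.02,0.08,0,0],[-1,-0.03,0.12,0,0],[-1,-0.03,0.12,0,0],[-1,-0.03,0.12,0,0]]]'
python3 - <<'E'
from meas import *
a=shot('top','t14');b=shot('scene','s14')
o=np.vstack([np.hstack([cv2.resize(a[120:270,90:290],(400,300),interpolation=2),cv2.resize(b[180:310,230:360],(390,300)  ,interpolation=2)]),np.hstack([cv2.resize(a,(400,300)),cv2.resize(b,(390,300))])]);cv2.imwrite('pics/z14.png',o)
E
```

```text
time: 32.4
tool_pos: [0.5506, -0.1486, 0.2095]
tool_rot: [3.141, -0.001, 0.139]
contact_force: [-1.0, -0.2, -0.3]
opening: 0.0002
grip_force: 0.0
```

View pics/z14.png

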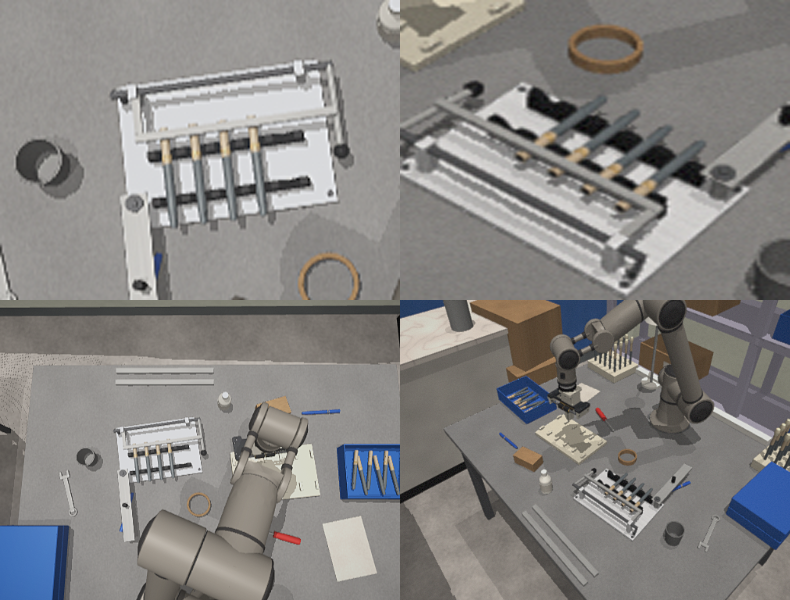

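The clamp bar lies down across all four ferrules, the cover is aside, the handles are seated and the bystanders are in place. I hand in.

```bash
python3 -c "
from cell import robot
print(robot.hand_in())"
```

```text
the job is handed in; nothing more can be done
None
```

The job is handed in; the hand-in returned no verdict. By the last pictures the cover is aside, all four handles on the slab are seated in their own grooves with ferrules on the far side, the clamp has snapped down, and the bystanders look unmoved.

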